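# Check the smoke meter with its reference glass

## Task

Get the smoke meter ready for its reference check: press the open flap of the lamp house down until its spring tab snaps behind the rim. Then take the taller of the two reference glasses from the stand, with the fingers only on its two frosted side faces, and hold it upright in the light path between lamp and receiver, free of the meter, its clear lower part centred on the lenses and its clear faces square to the light. Finish while still holding it there; leave the shorter glass in the stand, and the spanner, screwdriver and brush where they lie.

Things in the scene. Friction and masses are not known exactly. Their poses are not given: they have to be found in the camera images.
- meter: smoke meter head fixed on the bench: base bar (top at 14 mm) with two grey houses. Origin on the bench under the middle of the light path, z up, y along the light from lamp to receiver, x towards the flap's hinge side. Lamp house y -142 to -45, x -40 to 40, top 100 mm (flap on top); receiver house y 45 to 118, x -32 to 32, top 96 mm. Lens mounts (32 mm dia) leave 78 mm free between them
- light_path (a point): middle of the light path, on the axis of the two lenses, 62 mm above the bench and halfway between the houses; axes as the meter's (y along the light)
- flap (a joint): angle of the lamp house's flap, rad: 0 = shut flat on the house, positive = front edge raised (starts at 0.6 to 1.1; a stiff hinge, it stays where left). Going down, the tab's nose meets the rim at about 0.1; pressing at flap_press then takes about 4 N; past about 0.05 it snaps shut to 0, against a firm stop
- tab (a joint): deflection of the spring tab under the flap's front edge, rad: 0 = relaxed, positive = bent outwards. Tab 28 mm wide, 30 mm long; when shut it hangs at meter x = -47 mm, in front of the house wall, its nose under a steel rim bead on that wall 88 mm above the bench
- flap_hinge (a point): on the flap's hinge axis, mid-width, 100 mm above the bench at meter x = 44, y = -88 mm. Axes are the flap's: y along the hinge, -x towards its front edge (87 mm from the hinge), z out of its upper face
- flap_press (a point): point on the flap's upper face where to press it: 64 mm from the hinge, middle of its 87 mm width; axes are the flap's (z out of the upper face). The flap is 3 mm thick
- stand: wooden stand fixed on the bench, 126 x 78 x 34 mm, with two pockets 24 mm deep (floor 10 mm above the bench, 3 mm wider than the glasses), 68 mm apart along its x axis, one upright glass in each. Origin mid-underside, z up
- tall_glass: taller reference glass: solid grey see-through block 80 mm tall, 20 mm thick (its x), 36 mm wide (its y), 0.11 to 0.19 kg. Origin mid-underside, z up. Its narrow faces (20 x 80 mm, at y = +-18) are frosted white: grip these. Its wide faces (at x = +-10) are clear: no fingers there. Stands in either pocket of the stand, its x along the stand's x, top 90 mm above the bench
- tall_glass_clear: the clear part of the taller glass between its frosted faces (20 x 30 x 80 mm); origin and axes as tall_glass
- glass_window (a point): middle of the taller glass's optical window, on its centre line 22 mm above its underside; it belongs at the middle of the light path
- short_glass: shorter reference glass, same section and faces, 56 mm tall, in the other pocket. Origin mid-underside
- spanner: small combination spanner, 27 x 165 x 7 mm, lying on the bench; origin mid-underside
- screwdriver: screwdriver, 30 x 240 x 28 mm, lying near the front edge; origin mid-underside
- brush: parts brush, 39 x 194 x 13 mm, lying near the front edge; origin mid-underside
Things that resemble listed ones, but are neither listed nor needed, are in the scene too. What is shaped like the tall_glass but blue or yellow is not meant.

How it is judged (in metres and radians):
On the way, in this order (a step that is already met when the one before it is completed fails the run):
1. the flap is shut and its tab has snapped behind the rim (value of joint flap below 0.03 rad and value of joint tab below 0.06 rad), for 0.2 s.
2. the taller glass is lifted out of the stand in the fingers (height (world z) of tall_glass above 0.036 m and contact force between the fingers and tall_glass above 1 N), for 0.2 s.
At the end, for the whole second after the job is handed in: Flap shut within 0.03 rad, tab relaxed. Fingers hold the taller glass at rest, free of the meter: window within 7 mm sideways and 12 mm in height of the light axis and 25 mm of its middle, square and upright within 0.14 rad. Shorter glass within 8 mm of its start (all of step 1 and x of glass_window in the frame of light_path between -0.007 and 0.007 m and z of glass_window in the frame of light_path between -0.012 and 0.012 m and y of glass_window in the frame of light_path between -0.025 and 0.025 m and angle between the x axis of tall_glass and the y axis of meter, either way round below 0.14 rad and angle between tall_glass's own z axis and vertical below 0.14 rad and contact force between the fingers and tall_glass above 1 N and contact force between tall_glass and meter below 0.2 N and linear speed of tall_glass below 0.02 m/s and distance of short_glass from where it was at the start of the episode below 0.008 m); the arm keeps its last pose, push and grip.
It fails at once if the fingers press on the clear faces of the taller glass (contact force between the fingers and tall_glass_clear above 1 N).
It fails at once if the glass is knocked against the meter (contact force between tall_glass and meter above 3 N).
It fails at once if the shorter glass is taken out of the stand (height (world z) of short_glass above 0.025 m).
It fails at once if the spanner, screwdriver or brush is shoved away (distance of any of spanner, screwdriver, brush from where it was at the start of the episode above 0.03 m).
It also fails if it takes over 58 s, if anything falls off the work surface, if the arm or the gripper's body presses on something with over 40 N, if the wrist force passes 120 N, or if a joint passes its speed limit or range.

## Robot

A 6-joint arm with a two-finger parallel gripper is mounted at the origin on a cart in front of the work surface, level with it; the furniture and walls round the work are solid. World frame = base frame: x ahead of the robot, y to its left, z up, the work surface at z = 0. Lengths are in mm, angles in rad, forces in N, time in s.
With the tool pointing down it reaches from about 400 to 925 mm from the base axis. Payload 12.5 kg.
Tool frame: the origin (TCP) lies midway between the tips of the shut fingers; the grasp point (between the pads) lies 19 mm behind it; z points along the fingers, y is the line along which they close (so a half turn about z gives the same grasp; the last joint's range is limited). The gripper opens to 95 mm and grips with 3 to 60 N. Pads are 20 mm wide; open, the fingers measure 119 mm over their backs; the gripper's body (75 mm by 180 mm) begins 59 mm behind the grasp point.
Start: joints at [-1.373, 0.491, 1.559, -0, 1.092, -0.106], TCP at [186.991, -596.39, 214.661] pointing down, gripper open.
Joint ranges: [-3.1, 3.1], [-0.84, 2.19], [0.05, 2.79], [-1.13, 4.28], [0.06, 2.93], [-2.69, 2.69]. Speed limits (rad/s): [2.22, 2.22, 2.79, 3.14, 3.14, 3.14].

## Interface

Orientations are given as [roll, pitch, yaw] about the fixed x, y, z axes, in that order (R = Rz(yaw) Ry(pitch) Rx(roll)).
In Python, from cell import env gives the robot as it stands.
- The arm moves only by the tool arm_command, never from a script. Its argument "targets" is a list of rows, each a list of 5 numbers: the shift along the tool's x, y, z in mm, then the turn about the tool's z in degrees, then the opening, from 0 (shut) to 1 (fully open). In form: [[tx, ty, tz, roll, fingers], ...]. A call has 1 to 5 rows; each row is the pose to reach, as a shift and turn from the pose commanded when the call began, along the tool's axes at that moment; what a row does not reach only later rows make up. A row lasts 1/10 s, in which the tool goes at most 50 mm and 8.59 degrees, less where a joint would pass 70% of its speed; a pose out of reach is approached as far as the arm can. A call with a gripper value outside its range is refused whole. The fingers move at their own pace and stop on an object; the grip force is fixed at half the most. Time passes only in rows, so rows that repeat a pose let the fingers close. It gives the time, the measured TCP pose, the force, the opening and the grip force at its end, in the units of the state.
- env.state(): the state, without advancing time (a new reading comes with each control period).
- env.read_camera(name): name is "scene" or "top" or "wrist"; returns a dict with "frame" (384x512x3 uint8, red, green, blue), "vertical_fov" (degrees; the focal length in pixels is half the picture's height over the tangent of half this angle, whatever the lens; pixels are square), "cx", "cy" (the principal point, pixels), "k1" (the pictures are not rectified: a ray, as slopes to the right and down, at radius r is drawn at 1 + k1 r^2 times it, then the intrinsics apply), "world_from_camera" (4x4, takes a point from camera to world coordinates); the wrist camera has in their place "hand_eye" (4x4, takes a point from camera to tool coordinates, whose origin is the TCP and whose axes are the flange's). Camera axes: x right, y down, z forward; pixel columns grow to the right and rows downward; lengths in mm; the calibration is good to about 2 mm. A picture is of the moment at which its call begins: read the wrist's pose just before it. There is no depth.
- env.job_done(): hands the job in; it is judged then, once.
The state is a dict: "t": time; "joints": joint angles; "qvel": joint speeds; "tau": joint torques, N m; "eef_pos": TCP position; "tcp_rot": TCP orientation; "ft_force": force on the tool from outside, world axes, zero at the start; "moment": the same for the moment, N m; "opening": opening from 0.0 (shut) to 1.0 (fully open); "grip_force": force on a finger pad.
Only numpy, scipy, OpenCV 4.12 (cv2) and the standard library are available. Lean on these libraries where they do the work, as an engineer would, in place of code of your own. Each camera call takes 0.05 s, during which the arm holds its last target. There are 200 camera calls.

## Working session

There is one attempt and no reset: what is moved stays moved. The work goes in short steps, Python scripts to look and compute and a tool call to move; the robot and the scene stay as the last step left them, time stands still between calls to the robot, and variables do not carry over. Pictures are saved under pics/ and viewed, at most 10 in all, crops included, and the job is handed in when it is done.

Besides the shell and the picture viewer there is one more tool, called after "Emit:" in YAML: its name, and indented under it one key for each argument. arm_command: Moves the arm, as the interface text tells. Its arguments: {"type":"object","properties":{"targets":{"type":"array","items":{"type":"array","items":{"type":"number"}}}},"required":["targets"]}

```bash
mkdir -p pics; cat > h.py <<'E'
import numpy as np,cv2
from cell import env
def shot(n,f):
    s=env.state();c=env.read_camera(n);cv2.imwrite('pics/'+f,c['frame'][:,:,::-1]);c['s']=s
    np.save('pics/'+f+'.npy',c,allow_pickle=True);return c
def load(f): return np.load('pics/'+f+'.npy',allow_pickle=True).item()
def K(c):
    f=192/np.tan(np.radians(c['vertical_fov'])/2);return np.array([[f,0,c['cx']],[0,f,c['cy']],[0,0,1.]])
def D(c): return np.array([c['k1'],0,0,0,0.])
def rot(rpy):
    from scipy.spatial.transform import Rotation as R
    return R.from_euler('xyz',rpy).as_matrix()
def T(c):
    if 'hand_eye' in c:
        s=c['s'];A=np.eye(4);A[:3,:3]=rot(s['tcp_rot']);A[:3,3]=s['eef_pos'];return A@c['hand_eye']
    return np.array(c['world_from_camera'])
def onz(c,px,z):
    u=cv2.undistortPoints(np.array(px,float).reshape(-1,1,2),K(c),D(c)).reshape(-1,2)
    t=T(c);d=np.c_[u,np.ones(len(u))]@t[:3,:3].T;o=t[:3,3]
    return o+d*((np.broadcast_to(z,len(d))-o[2])/d[:,2])[:,None]
def proj(c,P):
    t=np.linalg.inv(T(c));return cv2.projectPoints(np.array(P,float),cv2.Rodrigues(t[:3,:3])[0],t[:3,3],K(c),D(c))[0].reshape(-1,2)
E
python3 - <<'E'
from h import *
print(env.state())
for n in('scene','top'):
    c=shot(n,n+'0.png');print(n,c['vertical_fov'],np.round(T(c),2).tolist())
a=cv2.imread('pics/scene0.png');b=cv2.imread('pics/top0.png')
cv2.imwrite('pics/top0b.png',cv2.resize(b,(800,600),interpolation=cv2.INTER_CUBIC))
cv2.imwrite('pics/scene0b.png',cv2.resize(a,(800,600),interpolation=cv2.INTER_CUBIC))
E
```

```text
{'t': 0.0, 'joints': array([-1.37260569e+00,  4.91544340e-01,  1.55945548e+00, -1.59277634e-05,
        1.09170124e+00, -1.05588571e-01]), 'qvel': array([ 7.75270249e-04,  2.93176060e-04,  5.33483672e-04, -2.81268409e-05,
       -1.82486892e-03, -1.80361256e-03]), 'tau': array([ 1.03296403e-03, -6.12642646e+01, -2.58178389e+01,  6.93424302e-02,
        4.82956390e-02, -9.95629443e-05]), 'eef_pos': array([ 186.93101095, -596.130692  ,  214.06912977]), 'tcp_rot': array([-3.14048893e+00, -1.02770230e-04,  3.03786499e-01]), 'ft_force': array([-0.50117102,  0.50375268,  0.72492839]), 'moment': array([0.00564394, 0.01625783, 0.01909924]), 'grip_force': 0.0, 'opening': 1.0002509338136933}
scene 50.23045238524099 [[-0.78, -0.39, 0.49, -25.18], [-0.63, 0.48, -0.61, 615.98], [0.01, -0.79, -0.62, 728.18], [0.0, 0.0, 0.0, 1.0]]
top 45.13747050729717 [[0.02, -0.99, 0.11, 377.73], [-1.0, -0.02, -0.0, -37.48], [0.01, -0.11, -0.99, 1278.1], [0.0, 0.0, 0.0, 1.0]]
```

View pics/top0b.png

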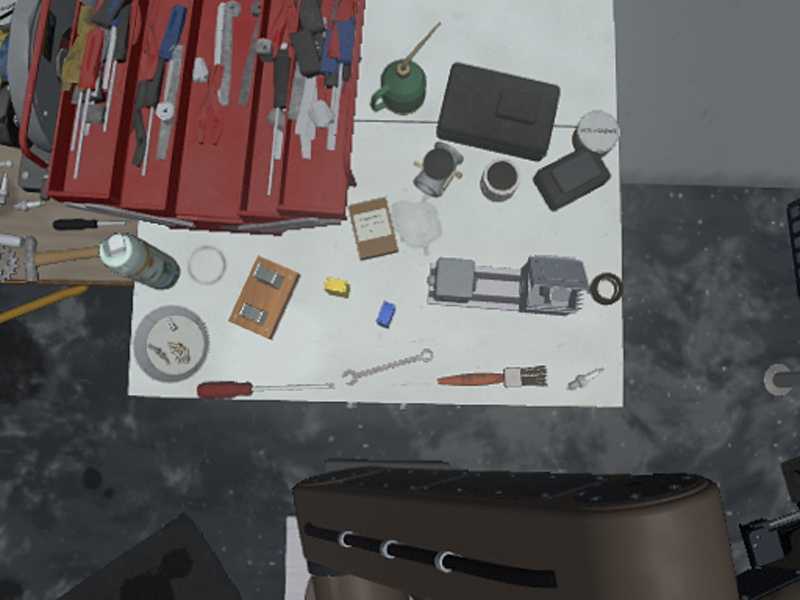

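View pics/scene0b.png

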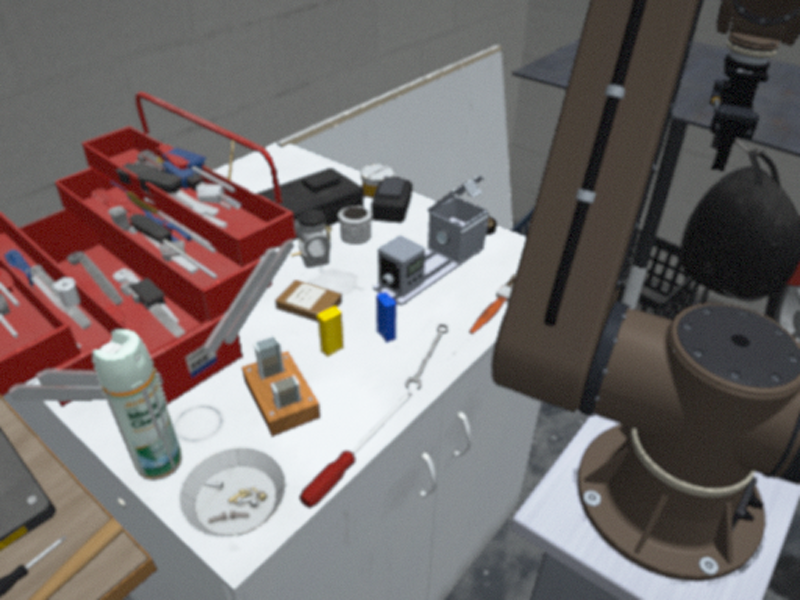

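```bash
python3 - <<'E'
import cv2,numpy as np
b=cv2.imread('pics/top0.png')
s=b[160:224,130:230]; m=b[155:210,265:385]
s=cv2.resize(s,(600,384),interpolation=cv2.INTER_CUBIC);m=cv2.resize(m,(780,358),interpolation=cv2.INTER_CUBIC)
cv2.imwrite('pics/c1.png',m)
a=cv2.imread('pics/scene0.png')
s2=cv2.resize(a[205:285,145:235],(450,400),interpolation=cv2.INTER_CUBIC)
s1=cv2.resize(b[160:220,140:200],(340,340),interpolation=cv2.INTER_CUBIC)
o=np.zeros((400,800,3),np.uint8);o[:340,:340]=s1;o[:400,345:795]=s2
cv2.imwrite('pics/c2.png',o)
E
```

```text
(no output)
```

View pics/c1.png

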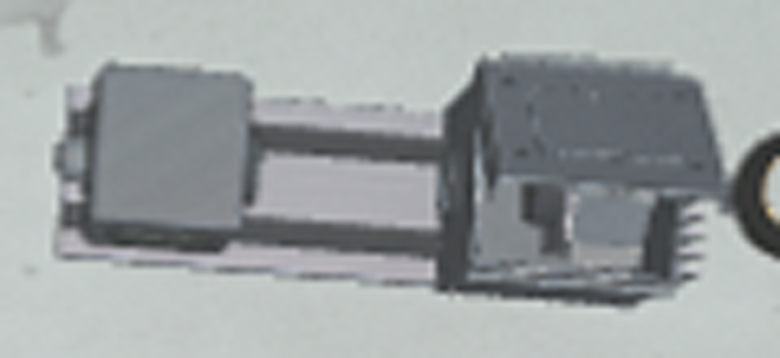

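View pics/c2.png

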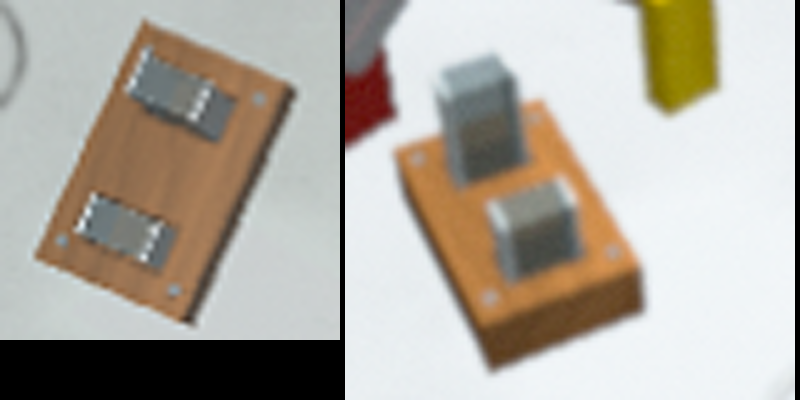

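The taller glass is the one in the far pocket (top image about (171,175)): it's grey and stands clearly higher in the scene view. The near-pocket glass at (161,200) is the short one. The blue block (247,201) and yellow block (216,183) are decoys. The flap's hinge is on the far side of the lamp house.

```bash
cat >> h.py <<'E'
from scipy.optimize import least_squares
def fit(obs,x0,rest=()):
    # obs: list of (cam, local pts, pixels); pose x,y,yaw on bench
    def w(p,L):
        L=np.array(L,float);c,s=np.cos(p[2]),np.sin(p[2]);return np.c_[p[0]+c*L[:,0]-s*L[:,1],p[1]+s*L[:,0]+c*L[:,1],L[:,2]]
    r=least_squares(lambda p:np.concatenate([(proj(c,w(p,L))-px).ravel() for c,L,px in obs]),x0,x_scale=[10,10,.1])
    return r.x,np.round(r.fun.reshape(-1,2),1).tolist(),w
E
python3 - <<'E'
from h import *
c=load('top0.png')
q=lambda p:np.array(p,float)/6.5+[265,155]-.42
m=[[32,118,96],[32,45,96],[-32,45,96],[-32,118,96]]
p,r,w=fit([(c,m,q([[107,66],[250,76],[241,228],[92,224]]))],[500,-150,0]);print('meter',p,r)
print('rays',onz(c,q([[478,55],[695,75],[722,190],[500,175],[440,290],[635,303]]),100).round())
print('lamp top px crop',((proj(c,w(p,[[40,-45,100],[40,-142,100],[-40,-142,100],[-40,-45,100]]))+.42-[265,155])*6.5).round())
for a in(.6,.8,.95,1.1):
    L=[[44-87*np.cos(a),y,100+87*np.sin(a)] for y in(-44.5,-131.5)];print(a,((proj(c,w(p,L))+.42-[265,155])*6.5).round().tolist())
k=340/60;q2=lambda p:np.array(p,float)/k+[140,160]-.41
s,r,w=fit([(c,[[63,39,34],[63,-39,34],[-63,-39,34],[-63,39,34]],q2([[145,20],[295,88],[193,325],[37,257]]))],[480,150,-.4]);print('stand',s,r)
print('glass',w(s,[[34,0,90],[-34,0,66]]),((proj(c,w(s,[[34+x,y,90] for x in(10,-10) for y in(18,-18)]))+.41-[140,160])*k).round().tolist())
print(onz(c,q2([[146,50],[213,85],[200,122],[128,90]]),90))
E
```

```text
meter [ 5.57745032e+02 -2.05170282e+02 -4.36341273e-02] [[-3.2, -0.4], [2.8, -0.1], [2.9, 0.9], [-2.4, -0.4]]
rays [[ 601. -245.  100.]
 [ 595. -333.  100.]
 [ 549. -344.  100.]
 [ 553. -254.  100.]
 [ 506. -230.  100.]
 [ 503. -308.  100.]]
lamp top px crop [[494.  69.]
 [733.  85.]
 [726. 283.]
 [485. 267.]]
0.6 [[508.0, 221.0], [733.0, 236.0]]
0.8 [[516.0, 187.0], [744.0, 202.0]]
0.95 [[522.0, 157.0], [750.0, 173.0]]
1.1 [[526.0, 125.0], [756.0, 141.0]]
stand [ 5.29428116e+02  2.03276933e+02 -3.82300142e-01] [[0.5, 0.3], [-0.1, -0.7], [-1.0, -0.2], [0.6, 0.6]]
glass [[560.97362265 190.59304413  90.        ]
 [497.88260997 215.9608213   66.        ]] [[149.0, 55.0], [219.0, 85.0], [131.0, 94.0], [201.0, 124.0]]
[[579.07307074 204.8549329   90.        ]
 [563.33271917 173.02264253  90.        ]
 [546.01366131 178.31950289  90.        ]
 [560.24048985 212.37547886  90.        ]]
```

```bash
cat >> h.py <<'E'
def mv(P,yaw=None):
    s=env.state();R=rot(s['tcp_rot']);d=R.T@(np.array(P)-s['eef_pos'])
    # downward tool: world yaw +a = turn about tool z of -a
    t=None if yaw is None else -np.degrees((yaw-s['tcp_rot'][2]+np.pi)%(2*np.pi)-np.pi)
    print('shift',d.round(1),'turn',t,'at',s['eef_pos'].round(1),s['tcp_rot'].round(3),'F',s['ft_force'].round(1),'t',s['t'])
E
python3 - <<'E'
from h import *
c=load('top0.png')
q=lambda p:np.array(p,float)/6.5+[265,155]-.42
m=[[32,45,96],[-32,45,96],[32,102,96],[-32,102,96]]
p,r,w=fit([(c,m,q([[250,76],[241,228],[107,66],[92,224]]))],[500,-150,0]);print('meter',p,r)
for z in (14,100):print('lamp px crop',((proj(c,w(p,[[40,-45,z],[40,-142,z],[-40,-142,z],[-40,-45,z]]))+.42-[265,155])*6.5).round().tolist())
print(onz(c,q([[70,85],[60,255]]),14))
h=shot('wrist','w0.png');print(np.round(h['hand_eye'],2),h['vertical_fov'])
mv([480,-250,330],0.304)
E
```

```text
meter [ 5.57801925e+02 -1.97145055e+02 -4.71923537e-02] [[-0.3, -0.3], [-0.3, 0.7], [-0.1, -0.3], [0.6, -0.2]]
lamp px crop [[440.0, 104.0], [663.0, 120.0], [656.0, 305.0], [430.0, 290.0]]
lamp px crop [[475.0, 68.0], [714.0, 86.0], [706.0, 284.0], [465.0, 267.0]]
[[600.32444342 -85.55106084  14.        ]
 [527.17588099 -82.5183834   14.        ]]
[[  -0.     -0.97   -0.26   72.  ]
 [   1.     -0.      0.     -1.05]
 [  -0.     -0.26    0.97 -170.38]
 [   0.      0.      0.      1.  ]] 58.427083805084685
shift [ 383.2 -242.8 -115.6] turn -0.010649188575057257 at [ 186.9 -596.2  214.2] [-3.141 -0.     0.304] F [-0.8  0.2 -0.3] t 0.15
```

Emit:
arm_command:
  targets:
    - [0,0,-50,0,0]
    - [30,-20,-90,0,0]
    - [75,-42,-115,0,0]
    - [115,-65,-115,0,0]
    - [155,-90,-115,0,0]

```text
t: 0.65
eef_pos: [307.7, -464.4, 330.5]
tcp_rot: [3.14, -0.0, 0.303]
ft_force: [1.3, -0.9, -0.5]
opening: 0.64
grip_force: 0.0
```

Emit:
arm_command:
  targets:
    - [40,-23,0,-8,0]
    - [80,-46,0,-16,0]
    - [120,-69,0,-24,0]
    - [160,-92,0,-32,0]
    - [206,-117,0,-40,0]

```text
t: 1.15
eef_pos: [467.4, -292.5, 329.6]
tcp_rot: [3.142, 0.0, 1.007]
ft_force: [0.4, 0.3, 0.6]
opening: 0.217
grip_force: 0.0
```

Emit:
arm_command:
  targets:
    - [0,0,0,-8,0]
    - [0,0,0,-16,0]
    - [0,0,0,-24,0]
    - [0,0,0,-30,0]
    - [0,0,0,-30,0]

```text
t: 1.65
eef_pos: [466.6, -293.9, 329.4]
tcp_rot: [-3.141, -0.0, 1.527]
ft_force: [-0.3, 0.3, 0.3]
opening: 0.005
grip_force: 0.0
```

```bash
python3 - <<'E'
from h import *
c=shot('wrist','w1.png');mv([520,-250,330],1.52);print(c['s']['joints'].round(2))
a=cv2.imread('pics/w1.png');cv2.imwrite('pics/w1b.png',cv2.resize(a,(800,600),interpolation=cv2.INTER_CUBIC))
E
```

```text
shift [46.4 51.2 -0.5] turn 0.19008548407581058 at [ 466.6 -293.9  329.5] [-3.141 -0.     1.523] F [-0.8 -0.3 -0.8] t 1.7
[-0.68  0.29  1.57 -0.    1.28 -0.64]
```

View pics/w1b.png

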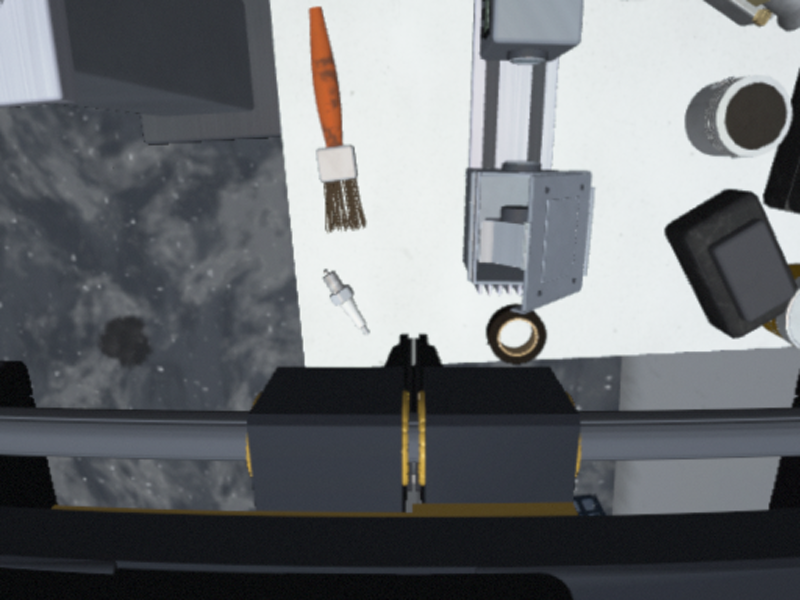

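The picture shows the lamp house at (465–590, 165–310) with the flap steeply open (front edge at x≈525, hinge on the right). The brush, at (335,130), is well clear.

```bash
python3 - <<'E'
from h import *
c=load('w1.png');k=800/512
q=lambda p:(np.array(p,float)+.5)/k-.5
_,_,w=fit([(c,[[0,0,0]],[[0,0]])],[500,-150,0])
p=[557.8,-197.1,-.047]
I=lambda L,p=p:((proj(c,w(p,L))+.5)*k-.5).round().tolist()
print('lamp',I([[-40,-45,100],[-40,-142,100],[32,45,96],[-32,45,96]]))
p2,r,_=fit([(c,[[-40,-45,100],[-40,-142,100],[32,45,96],[-32,45,96]],q([[468,170],[470,282],[582,43],[482,40]]))],p);print(p2,r)
for a in(.6,.7,.8,.9,1.,1.1):
    L=[[44-87*np.cos(a),y,100+87*np.sin(a)] for y in(-44.5,-131.5)];print(a,I(L,p2))
print('hinge',I([[44,-44.5,100],[44,-131.5,100]],p2))
for P in(p,p2):print(w(P,[[-20,-88,103],[0,0,62],[0,-88,103]]).round(1).tolist())
E
```

```text
lamp [[478.0, 172.0], [474.0, 300.0], [582.0, 44.0], [492.0, 42.0]]
[ 5.53735076e+02 -1.93348432e+02 -5.80687898e-02] [[2.2, -2.3], [-2.3, 8.0], [-3.2, -2.4], [3.2, -2.2]]
0.6 [[499.0, 169.0], [492.0, 299.0]]
0.7 [[509.0, 169.0], [501.0, 302.0]]
0.8 [[520.0, 170.0], [512.0, 305.0]]
0.9 [[532.0, 170.0], [523.0, 307.0]]
1.0 [[546.0, 171.0], [536.0, 310.0]]
1.1 [[560.0, 172.0], [549.0, 312.0]]
hinge [[585.0, 168.0], [575.0, 283.0]]
[[533.7, -284.1, 103.0], [557.8, -197.1, 62.0], [553.7, -285.0, 103.0]]
[[528.7, -280.0, 103.0], [553.7, -193.3, 62.0], [548.6, -281.2, 103.0]]
```

Emit:
arm_command:
  targets:
    - [8,45,30,0,0]
    - [14,87,70,0,0]
    - [14,87,115,0,0]
    - [14,87,142,0,0]
    - [14,87,142,0,0]

```text
t: 2.2
eef_pos: [552.9, -282.8, 183.2]
tcp_rot: [-3.135, -0.004, 1.523]
ft_force: [-0.8, -0.4, 0.5]
opening: 0.003
grip_force: 0.0
```

```bash
python3 - <<'E'
from h import *
c=shot('wrist','w2.png');mv([555,-283.5,185])
a=cv2.imread('pics/w2.png');cv2.imwrite('pics/w2b.png',cv2.resize(a,(800,600),interpolation=cv2.INTER_CUBIC))
E
```

```text
shift [0.2 1.3 1.4] turn None at [ 553.7 -283.6  186.4] [-3.139e+00 -2.000e-03  1.523e+00] F [ 0.4 -1.2  1.2] t 2.25
```

View pics/w2b.png

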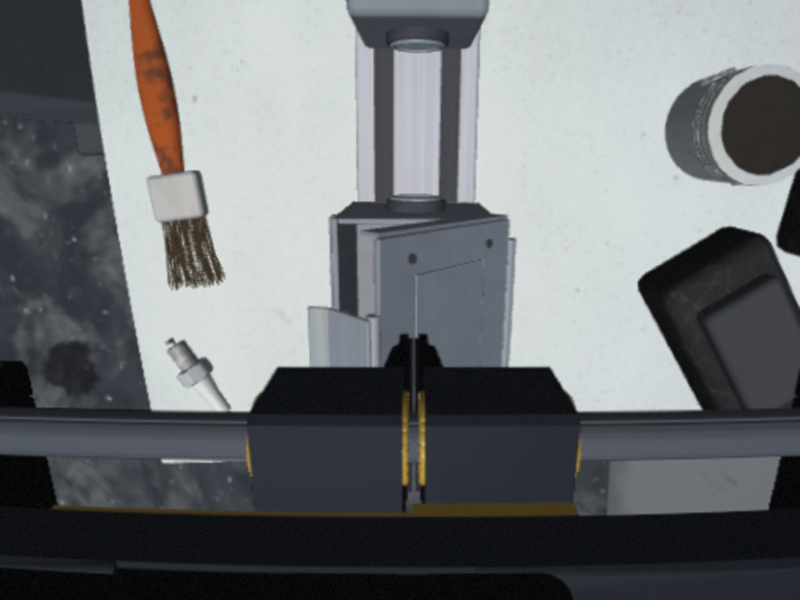

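Emit:
arm_command:
  targets:
    - [0,0,20,0,0]
    - [0,0,33,0,0]
    - [0,-4,41,0,0]
    - [0,-9,48,0,0]
    - [0,-12,54,0,0]

```text
t: 2.75
eef_pos: [541.8, -283.6, 133.9]
tcp_rot: [3.141, 0.0, 1.525]
ft_force: [0.3, 0.2, 0.2]
opening: 0.006
grip_force: 0.1
```

Emit:
arm_command:
  targets:
    - [0,-3,5,0,0]
    - [0,-6,10,0,0]
    - [0,-8,15,0,0]
    - [0,-9,19,0,0]
    - [0,-9,19,0,0]

```text
t: 3.25
eef_pos: [533.0, -282.9, 114.1]
tcp_rot: [-3.141, -0.0, 1.525]
ft_force: [-0.4, -0.9, 0.2]
opening: 0.008
grip_force: 0.0
```

```bash
python3 - <<'E'
from h import *
c=shot('wrist','w3.png');mv([530,-283.5,104])
a=cv2.imread('pics/w3.png')[100:300,180:380];b=shot('scene','s3.png')['frame'][90:190,220:330,::-1]
cv2.imwrite('pics/w3b.png',np.hstack([cv2.resize(a,(400,400),interpolation=cv2.INTER_CUBIC),cv2.resize(b,(400,400),interpolation=cv2.INTER_CUBIC)]))
E
```

```text
shift [-0.6 -3.2 10.4] turn None at [ 533.2 -283.   114.4] [-3.141 -0.     1.525] F [ 0.5 -1.1 -0.2] t 3.3
```

View pics/w3b.png

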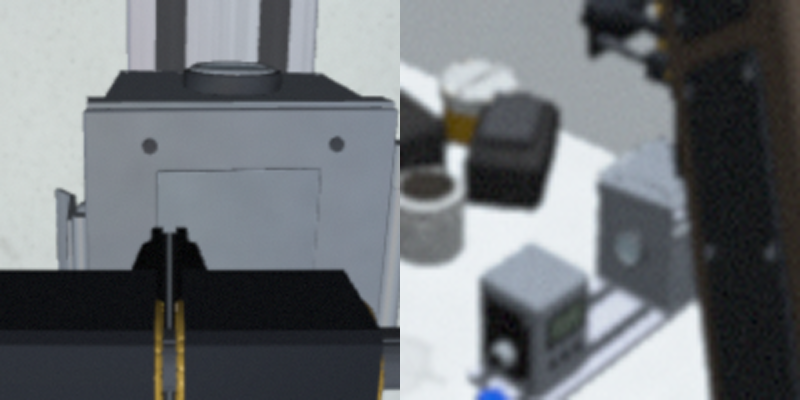

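Emit:
arm_command:
  targets:
    - [0,-1,3,0,0]
    - [0,-2,6,0,0]
    - [0,-2,8,0,0]
    - [0,-2,10,0,0]
    - [0,-2,11,0,0]

```text
t: 3.85
eef_pos: [531.0, -282.9, 103.6]
tcp_rot: [-3.141, -0.0, 1.526]
ft_force: [-3.2, 1.5, 12.9]
opening: 0.001
grip_force: 6.1
```

Emit:
arm_command:
  targets:
    - [0,0,1,0,0]
    - [0,0,1,0,0]
    - [0,0,1,0,0]

```text
t: 4.15
eef_pos: [531.0, -282.9, 103.6]
tcp_rot: [-3.142, 0.0, 1.526]
ft_force: [-3.4, 1.7, 12.6]
opening: 0.005
grip_force: 6.3
```

Emit:
arm_command:
  targets:
    - [0,0,-40,0,0]
    - [0,0,-80,0,0]
    - [0,-20,-120,0,0]
    - [0,-50,-150,0,0]
    - [0,-50,-150,0,0]

```text
t: 4.65
eef_pos: [479.9, -281.0, 256.6]
tcp_rot: [3.138, 0.003, 1.525]
ft_force: [1.2, -0.3, -0.0]
opening: 0.002
grip_force: 0.0
```

```bash
python3 - <<'E'
from h import *
c=shot('wrist','w4.png');mv([558,190,250],2.76)
a=cv2.imread('pics/w4.png');cv2.imwrite('pics/w4b.png',cv2.resize(a,(800,600),interpolation=cv2.INTER_CUBIC))
E
```

```text
shift [474.   55.5   3.8] turn -70.78153770829621 at [ 480.6 -280.9  254.6] [3.139e+00 2.000e-03 1.525e+00] F [ 0.1 -1.5 -0.5] t 4.7
```

View pics/w4b.png

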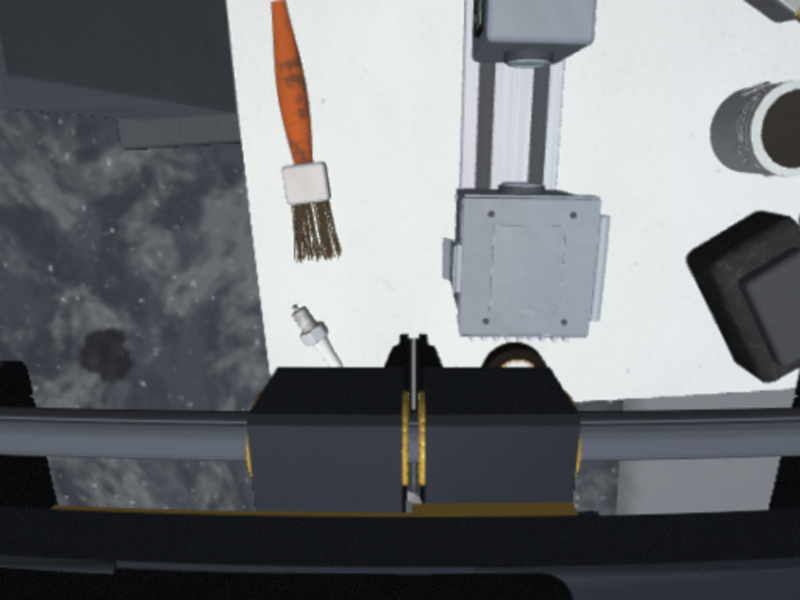

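The flap now lies flat on the house. The tip stopped at 103.6 mm under 12.6 N, which matches a shut flap (top face at 103 mm). Now refitting the meter pose.

```bash
python3 - <<'E'
from h import *
c=load('w4.png');k=800/512
q=lambda p:(np.array(p,float)+.5)/k-.5
c0=load('top0.png');q0=lambda p:np.array(p,float)/6.5+[265,155]-.42
L=[[-43,-44.5,103],[44,-44.5,103],[44,-131.5,103],[-43,-131.5,103],[-32,45,96],[32,45,96]]
A=(c,L,q([[459,193],[602,197],[588,337],[460,334],[475,51],[595,51]]))
p,r,w=fit([A],[556,-195,-.05]);print(p,r)
B=(c0,[[32,45,96],[-32,45,96]],q0([[250,76],[241,228]]))
p,r,w=fit([A,B],[556,-195,-.05]);print(p,r)
print(((proj(c,w(p,L))+.5)*k-.5).round().tolist())
E
```

```text
[ 5.54713981e+02 -1.98018376e+02 -4.80307060e-02] [[0.2, 4.6], [0.4, 2.7], [1.5, -0.2], [-2.5, 1.9], [3.5, -4.7], [-3.1, -3.4]]
[ 5.54933397e+02 -1.98015863e+02 -4.98883531e-02] [[0.4, 4.5], [0.5, 2.7], [1.5, -0.1], [-2.5, 1.9], [3.9, -4.8], [-2.8, -3.4], [0.1, 0.8], [0.0, 1.8]]
[[460.0, 200.0], [603.0, 201.0], [590.0, 337.0], [456.0, 337.0], [481.0, 44.0], [591.0, 46.0]]
```

Emit:
arm_command:
  targets:
    - [50,4,-15,-7,0.3]
    - [100,8,-30,-14,0.6]
    - [150,14,-45,-21,0.75]
    - [200,18,-45,-28,0.75]
    - [250,24,-45,-35,0.75]

```text
t: 5.2
eef_pos: [515.5, -37.3, 296.8]
tcp_rot: [-3.141, -0.001, 2.141]
ft_force: [0.7, -1.1, 0.2]
opening: 0.369
grip_force: 0.0
```

Emit:
arm_command:
  targets:
    - [0,0,0,-7,0.75]
    - [0,0,0,-14,0.75]
    - [0,0,0,-21,0.75]
    - [0,0,0,-28,0.75]
    - [0,0,0,-36,0.75]

```text
t: 5.7
eef_pos: [515.5, -39.1, 296.1]
tcp_rot: [-3.141, -0.002, 2.77]
ft_force: [-0.0, -0.5, 1.1]
opening: 0.737
grip_force: 0.0
```

```bash
python3 - <<'E'
from h import *
mv([520,195,260],2.76)
E
```

```text
shift [ 80.7 219.8  36.2] turn 0.5844516226275538 at [515.5 -39.1 296.1] [-3.141e+00 -2.000e-03  2.770e+00] F [-0.  -0.5  1.1] t 5.7
```

Emit:
arm_command:
  targets:
    - [9,45,10,0,0.75]
    - [18,90,20,0,0.75]
    - [27,135,35,0,0.75]
    - [36,180,50,0,0.75]
    - [44,223,60,0,0.75]

```text
t: 6.2
eef_pos: [556.2, 186.4, 234.9]
tcp_rot: [-3.14, -0.003, 2.765]
ft_force: [1.1, 0.1, 0.7]
opening: 0.748
grip_force: 0.0
```

Emit:
arm_command:
  targets:
    - [0,0,0,0,0.75]
    - [0,0,0,0,0.75]

```text
t: 6.4
eef_pos: [556.2, 185.1, 235.7]
tcp_rot: [-3.14, -0.002, 2.767]
ft_force: [-0.1, -0.7, -0.3]
opening: 0.752
grip_force: 0.0
```

```bash
python3 - <<'E'
from h import *
c=shot('wrist','w5.png');mv([561,191,59],2.76)
a=cv2.imread('pics/w5.png');cv2.imwrite('pics/w5b.png',cv2.resize(a,(800,600),interpolation=cv2.INTER_CUBIC))
E
```

```text
shift [ -2.1   8.3 177.4] turn 0.31199063462700355 at [556.4 184.2 236.4] [-3.140e+00 -2.000e-03  2.765e+00] F [-0.6 -0.8  1. ] t 6.45
```

View pics/w5b.png

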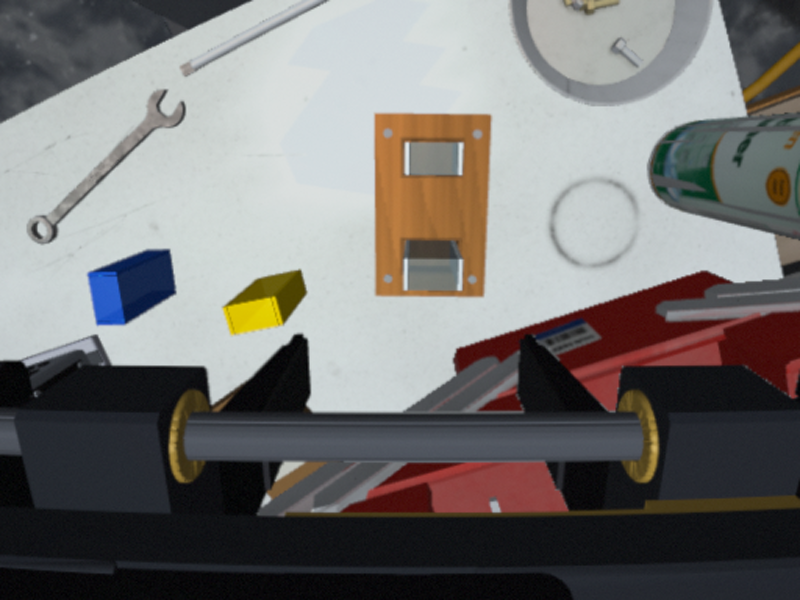

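The tall glass is at (432,270) with its frosted edges at x≈404 and 462; the short glass is at (434,158). The toolbox at lower right needs a clearance check, since the gripper body is 180 mm wide.

```bash
python3 - <<'E'
from h import *
c=load('w5.png');k=800/512
q=lambda p:(np.array(p,float)+.5)/k-.5
s=load('scene0.png');t=load('top0.png')
def tri(obs):
    A=[];b=[]
    for cam,px in obs:
        a0=onz(cam,q([px]),0)[0];o=T(cam)[:3,3];d=(a0-o)/np.linalg.norm(a0-o);M=np.eye(3)-np.outer(d,d);A.append(M);b.append(M@o)
    A=np.vstack(A);b=np.hstack(b);X,res,*_=np.linalg.lstsq(A,b,rcond=None);return X.round(),res.round(1)
print('corner',tri([(c,(455,350)),(t,(350,183))]), 'sticker', tri([(c,(600,328)),(s,(187,367))]),tri([(c,(537,357)),(s,(217,347))]))
print('edge z=100',onz(c,q([[455,350],[705,272]]),100).round(),'z=150',onz(c,q([[455,350],[705,272]]),150).round())
L=[[63,39,34],[63,-39,34],[-63,-39,34],[-63,39,34]]
# image up = towards robot = -x stand ; stand x away
sp,r,w=fit([(c,L,q([[483,296],[376,296],[375,114],[491,115]]))],[529,203,-.38]);print(sp,r,w(sp,[[34,0,0]]))
G=[[10,18,90],[10,-18,90],[-10,-18,90],[-10,18,90]]
g,r,w=fit([(c,G,q([[462,290],[404,290],[403,258],[462,258]]))],[561,191,-.38]);print(g,r)
print(((proj(c,w(sp,[[34+a,b,h] for a,b,h in G]))+.5)*k-.5).round().tolist())
E
```

```text
corner (array([ 997.,  129., -884.]), array([57.2])) sticker (array([644., 287.,  58.]), array([10.2])) (array([641., 236.,  67.]), array([84.7]))
edge z=100 [[609. 192. 100.]
 [617. 349. 100.]] z=150 [[589. 196. 150.]
 [596. 326. 150.]]
[ 5.30666655e+02  2.08717252e+02 -3.84291680e-01] [[0.5, 0.7], [-0.3, 0.0], [-0.5, -0.4], [0.3, -0.2]] [[562.18683872 195.97056475   0.        ]]
[ 5.61587007e+02  1.95990126e+02 -3.68476438e-01] [[0.1, -0.0], [-0.5, 0.2], [-0.1, 0.0], [0.5, -0.2]]
[[462.0, 291.0], [403.0, 291.0], [403.0, 259.0], [463.0, 259.0]]
```

```bash
python3 - <<'E'
from h import *
c=load('w5.png');k=800/512
q=lambda p:(np.array(p,float)+.5)/k-.5
R=rot([0,0,2.765+0.0]);
for n,px,z in(('can left edge',(650,165),20),('can lower edge',(700,205),30),('wall base',(455,350),0),('wall base2',(705,272),0),('bar end z60',(660,310),60),('bar end z100',(660,310),100)):
    P=onz(c,q([px]),z)[0];print(n,P.round(),'rel glass along world-tool x,y',((P-[562,196,0])@rot([np.pi,0,2.765]))[:2].round())
mv([562,196,115],2.762)
E
```

```text
can left edge [560. 365.  20.] rel glass along world-tool x,y [ 64. 156.]
can lower edge [598. 388.  30.] rel glass along world-tool x,y [ 38. 192.]
wall base [647. 186.   0.] rel glass along world-tool x,y [-83.  22.]
wall base2 [659. 393.   0.] rel glass along world-tool x,y [-18. 219.]
bar end z60 [649. 330.  60.] rel glass along world-tool x,y [-31. 157.]
bar end z100 [630. 317. 100.] rel glass along world-tool x,y [-19. 137.]
shift [ -1.1  13.2 121.3] turn 0.1973990756008261 at [556.4 184.2 236.4] [-3.140e+00 -2.000e-03  2.765e+00] F [-0.6 -0.8  1. ] t 6.45
```

Emit:
arm_command:
  targets:
    - [-1,13,30,0,0.75]
    - [-1,13,70,0,0.75]
    - [-1,13,110,0,0.75]
    - [-1,13,145,0,0.75]
    - [-1,13,177,0,0.75]

```text
t: 6.95
eef_pos: [562.2, 194.4, 59.1]
tcp_rot: [-3.141, -0.0, 2.763]
ft_force: [0.4, 0.3, 0.4]
opening: 0.747
grip_force: 0.0
```

Emit:
arm_command:
  targets:
    - [0,0,0,0,0.75]
    - [0,0,0,0,0.6]
    - [0,0,0,0,0.45]
    - [0,0,0,0,0.2]
    - [0,0,0,0,0.2]

```text
t: 7.45
eef_pos: [562.7, 195.9, 61.9]
tcp_rot: [3.141, 0.002, 2.765]
ft_force: [0.1, 1.0, -0.1]
opening: 0.469
grip_force: 0.0
```

```bash
python3 - <<'E'
from h import *
c=shot('wrist','w6.png');s=c['s'];mv([562,196,59],2.762);print(s['opening'],s['grip_force'],s['moment'])
a=cv2.imread('pics/w6.png')[60:384,140:400];cv2.imwrite('pics/w6b.png',cv2.resize(a,(480,600),interpolation=cv2.INTER_CUBIC))
E
```

```text
shift [ 0.6 -0.1  2.6] turn 0.16069114591705483 at [562.6 195.9  61.6] [3.141e+00 1.000e-03 2.765e+00] F [0.2 0.3 0.7] t 7.5
0.4692886199487023 0.0 [ 0.1030754  -0.17561433 -0.05056159]
```

View pics/w6b.png

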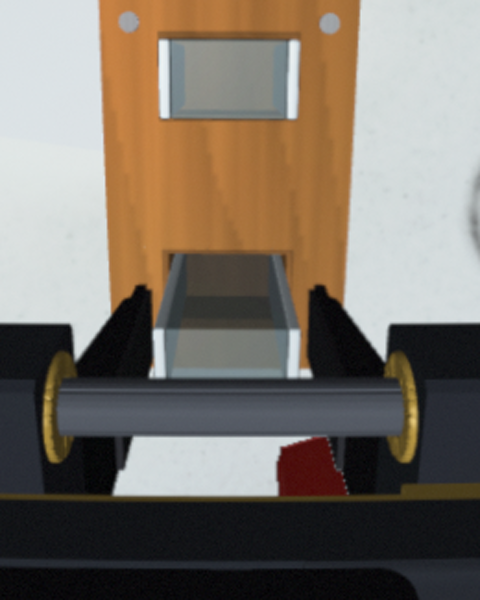

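Both fingers straddle the two white frosted faces (x≈157 and 298 in the crop), nearly centred. Checking the glass's position along tool x from its top edge at row 328.

```bash
python3 - <<'E'
from h import *
c=load('w6.png');f=600/324
P=onz(c,[(np.array(p)+.5)/f-.5+[140,60] for p in((157,328),(297,328))],90)
M=T(c)
s=c['s'];print(P.round(1),((P-s['eef_pos'])@rot(s['tcp_rot'])).round(1))
E
```

```text
[[546.  184.1  90. ]
 [558.5 215.5  90. ]] [[ 11.1 -17.1 -28.2]
 [ 11.1  16.7 -28.1]]
```

Emit:
arm_command:
  targets:
    - [1,0,2,0,0.3]
    - [1,0,2,0,0.2]
    - [1,0,2,0,0.2]
    - [1,0,2,0,0.2]
    - [1,0,2,0,0.2]

```text
t: 8.0
eef_pos: [562.0, 195.7, 60.1]
tcp_rot: [3.141, 0.002, 2.765]
ft_force: [-1.8, -6.0, 13.7]
opening: 0.378
grip_force: 30.0
```

Emit:
arm_command:
  targets:
    - [0,0,-5,0,0.2]
    - [0,0,-15,0,0.2]
    - [0,0,-30,0,0.2]
    - [0,0,-60,0,0.2]
    - [0,0,-60,0,0.2]

```text
t: 8.5
eef_pos: [562.7, 196.8, 122.1]
tcp_rot: [3.139, 0.004, 2.765]
ft_force: [-0.7, 0.7, -1.7]
opening: 0.378
grip_force: 30.0
```

Emit:
arm_command:
  targets:
    - [0,0,-35,0,0.2]
    - [-7,-18,-70,0,0.2]
    - [-20,-52,-95,0,0.2]
    - [-34,-90,-105,0,0.2]
    - [-48,-128,-105,0,0.2]

```text
t: 9.0
eef_pos: [559.0, 58.5, 224.9]
tcp_rot: [3.141, 0.002, 2.766]
ft_force: [0.5, 0.8, -1.6]
opening: 0.377
grip_force: 30.0
```

Emit:
arm_command:
  targets:
    - [-14,-37,0,7,0.2]
    - [-28,-74,0,14,0.2]
    - [-42,-111,0,21,0.2]
    - [-55,-145,0,28,0.2]
    - [-68,-175,0,35,0.2]

```text
t: 9.5
eef_pos: [557.1, -129.8, 223.1]
tcp_rot: [-3.141, -0.001, 2.148]
ft_force: [1.1, 0.0, -0.9]
opening: 0.377
grip_force: 30.0
```

Emit:
arm_command:
  targets:
    - [0,0,0,7,0.2]
    - [0,0,0,14,0.2]
    - [0,0,0,21,0.2]
    - [0,0,0,28,0.2]
    - [0,0,0,36,0.2]

```text
t: 10.0
eef_pos: [557.4, -128.1, 223.0]
tcp_rot: [-3.141, -0.0, 1.52]
ft_force: [0.3, -0.7, -1.3]
opening: 0.377
grip_force: 30.0
```

```bash
python3 - <<'E'
from h import *
c=shot('wrist','w7.png');mv([555.5,-198,227],1.521);print(c['s']['grip_force'],c['s']['opening'])
E
```

```text
shift [-70.    2.2  -4. ] turn -0.5465062343800793 at [ 557.4 -128.   223. ] [-3.141 -0.     1.511] F [-0.8  0.4 -1.6] t 10.05
29.972372353076935 0.37729950343326535
```

```bash
python3 - <<'E'
from h import *
k=800/512
q=lambda p:(np.array(p,float)+.5)/k-.5
for f,pp in(('w1.png',[(528,58),(521,165)]),('w2.png',[(417.5,44),(416.5,203)]),('w4.png',[(528,60),(521.5,187)])):
    c=load(f);P=onz(c,q(pp),70);print(f,P.round(1).tolist(),'mid x',P[:,0].mean().round(1))
c=load('w2.png');P=onz(c,q([(356,150),(480,150)]),14);print('bar edges',P.round(1).tolist())
c=load('w4.png');P=onz(c,q([(462,150),(561,150)]),14);print('bar edges',P.round(1).tolist())
E
```

```text
w1.png [[558.7, -158.1, 70.0], [553.3, -237.5, 70.0]] mid x 556.0
w2.png [[559.7, -159.3, 70.0], [555.5, -237.8, 70.0]] mid x 557.6
w4.png [[557.9, -157.9, 70.0], [553.6, -236.9, 70.0]] mid x 555.8
bar edges [[519.5, -208.8, 14.0], [595.8, -212.5, 14.0]]
bar edges [[520.1, -212.1, 14.0], [594.8, -215.1, 14.0]]
```

Emit:
arm_command:
  targets:
    - [-25,1,0,0,0.2]
    - [-50,2,0,0,0.2]
    - [-68,3,0,0,0.2]
    - [-70,3,15,0,0.2]
    - [-70,3,35,0,0.2]

```text
t: 10.55
eef_pos: [557.7, -199.2, 188.5]
tcp_rot: [3.14, 0.001, 1.526]
ft_force: [0.5, -0.2, -1.3]
opening: 0.382
grip_force: 30.0
```

Emit:
arm_command:
  targets:
    - [0,0,20,0,0.2]
    - [0,0,42,0,0.2]
    - [0,0,64,0,0.2]
    - [0,0,84,0,0.2]
    - [0,0,98,0,0.2]

```text
t: 11.05
eef_pos: [557.1, -198.1, 89.0]
tcp_rot: [-3.14, -0.001, 1.527]
ft_force: [-0.4, 0.2, -2.1]
opening: 0.377
grip_force: 30.0
```

Emit:
arm_command:
  targets:
    - [0,0,0,0,0.2]
    - [0,0,0,0,0.2]
    - [0,0,0,0,0.2]
    - [0,0,0,0,0.2]
    - [0,0,0,0,0.2]

```text
t: 11.55
eef_pos: [557.7, -198.4, 91.3]
tcp_rot: [3.141, 0.001, 1.526]
ft_force: [-0.0, -0.4, -1.4]
opening: 0.379
grip_force: 30.0
```

```bash
python3 - <<'E'
from h import *
mv([556.5,-198,90],1.516);s=env.state();print(s['grip_force'],s['opening'],s['moment'])
# glass pose in hand: compare wrist views of the glass at lift (w7) and now
a=shot('wrist','w8.png')['frame'];b=load('w7.png')['frame']
w=load('w6.png');print(proj(w,[[0,0,0]]).shape)
c=load('w7.png');R=rot(c['s']['tcp_rot']);o=c['s']['eef_pos']
pts=[(10,y,z) for z in(-30,50) for y in(-18,18)]
print('expected glass corners px',proj(c,[o+R@np.array(p) for p in pts]).round(1).tolist())
g=cv2.cvtColor(b,cv2.COLOR_RGB2GRAY).astype(int)
for r in range(180,270,6):print(r,g[r,222:306:2].tolist())
E
```

```text
shift [ 0.3 -1.2  1.3] turn 0.5532388957407048 at [ 557.7 -198.4   91.3] [3.141e+00 1.000e-03 1.526e+00] F [-0.  -0.4 -1.4] t 11.55
29.97741311788559 0.37872856781113917 [-0.07132352 -0.03954089 -0.00827637]
(1, 2)
expected glass corners px [[224.7, 241.2], [305.8, 241.2], [238.0, 191.6], [291.9, 191.6]]
180 [218, 217, 217, 217, 218, 200, 86, 134, 145, 145, 144, 142, 143, 143, 142, 143, 142, 140, 140, 141, 142, 142, 143, 144, 143, 143, 141, 142, 141, 140, 140, 142, 142, 142, 144, 144, 144, 142, 141, 141, 127, 131]
186 [218, 218, 217, 217, 218, 202, 88, 133, 144, 144, 145, 143, 143, 142, 143, 142, 144, 142, 141, 141, 140, 141, 141, 142, 144, 144, 144, 142, 142, 141, 141, 140, 139, 142, 143, 144, 144, 144, 142, 140, 124, 144]
192 [216, 216, 216, 217, 217, 216, 140, 128, 91, 89, 83, 73, 73, 72, 71, 70, 71, 71, 72, 71, 71, 71, 72, 72, 70, 71, 70, 72, 71, 73, 70, 71, 78, 88, 96, 139, 143, 143, 143, 141, 125, 154]
198 [217, 217, 217, 216, 218, 217, 167, 80, 83, 69, 60, 64, 63, 64, 64, 63, 64, 64, 62, 64, 62, 62, 63, 63, 63, 62, 63, 63, 62, 63, 63, 63, 61, 73, 84, 92, 139, 140, 142, 142, 12
[... 1371 characters left out ...]
4, 143, 145, 142, 141, 143, 140, 118, 117, 119, 119, 120, 138, 122, 120, 120, 141, 228, 223, 159]
252 [11, 99, 229, 227, 179, 113, 122, 134, 142, 145, 145, 146, 132, 121, 122, 122, 121, 134, 143, 143, 143, 143, 142, 141, 143, 140, 141, 142, 140, 120, 116, 118, 117, 119, 140, 133, 120, 118, 149, 229, 222, 150]
258 [13, 83, 225, 226, 195, 108, 121, 118, 117, 116, 117, 116, 117, 117, 116, 117, 116, 115, 115, 117, 115, 114, 114, 115, 114, 114, 113, 114, 113, 111, 112, 112, 112, 112, 112, 111, 118, 114, 149, 228, 219, 141]
264 [25, 35, 101, 106, 96, 61, 63, 61, 60, 62, 61, 64, 61, 62, 61, 62, 62, 62, 62, 62, 63, 66, 67, 66, 66, 63, 62, 61, 61, 61, 60, 61, 59, 60, 60, 60, 60, 59, 76, 108, 102, 66]
```

Emit:
arm_command:
  targets:
    - [0,-1,1,0,0.2]
    - [0,-1,1,0,0.2]
    - [0,-1,1,0,0.2]
    - [0,-1,1,0,0.2]
    - [0,-1,1,0,0.2]

```text
t: 12.1
eef_pos: [556.5, -198.3, 89.6]
tcp_rot: [-3.142, 0.0, 1.525]
ft_force: [0.4, -0.1, -1.1]
opening: 0.376
grip_force: 30.0
```

```bash
python3 - <<'E'
from h import *
mv([556.5,-198,90],1.516);print(env.job_done())
E
```

```text
shift [ 0.3  0.  -0.4] turn 0.5437046822616568 at [ 556.5 -198.3   89.6] [-3.142  0.     1.525] F [ 0.4 -0.1 -1.1] t 12.1
the job is handed in; nothing more can be done
None
```

I handed the job in at 12.1 s with the flap pressed shut and the taller glass held upright in the light path, within about 2 mm by my measurements; no verdict came back, and I inferred the tab snapping from the press (firm stop at 103.6 mm under 12.6 N) rather than seeing it.

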